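# Put the spade bit away in its pop-lid case

## Robot

A 6-joint arm with a two-finger parallel gripper is mounted at the origin on the work surface. World frame = base frame: x ahead of the robot, y to its left, z up, the work surface at z = 0. Lengths are in m, angles in rad, forces in N, time in s.
With the tool pointing down it reaches from about 0.4 to 0.925 m from the base axis. Payload 3.4 kg.
Tool frame: the origin (TCP) lies at the very end of the fingers, on their centre line; the grasp point (between the pads) lies 19 mm behind it (manip.hold_point_z is the distance from the TCP to the grasp point, in m); z points along the fingers, y is the line along which they close (so a half turn about z gives the same grasp; the last joint's range is limited). The gripper opens to 85 mm and grips with 20 to 120 N. Pads are 22 mm wide; open, the fingers measure 114 mm over their backs; the gripper's body (76 mm by 85 mm) begins 54 mm behind the grasp point. The pads swing forward as they close: fully open they stand 13 mm farther back than shut.
Start: joints at [-1.264, 0.307, 1.506, -0, 1.328, -0.073], TCP at [0.213, -0.534, 0.231] pointing down, gripper open.
Joint ranges: [-3.12, 3.12], [-1.05, 2.28], [0.14, 2.33], [-1.42, 4.57], [0.1, 2.73], [-2.68, 2.68]. Speed limits (rad/s): [2.57, 2.57, 3.14, 3.14, 3.14, 3.14].

## Interface

Orientations are given as a unit quaternion [x, y, z, w].
In Python, from station import manip, optics, job_done gives the robot as it stands.
- The arm moves only by the tool drive_tool, never from a script. Its argument "plan" is a list of rows, each an object of numbers: "dx", "dy", "dz": the shift along the tool's x, y, z in mm; "ax", "ay", "az": the turn, a rotation vector about the tool's x, y, z in rad. A call has 1 to 12 rows; each row shifts and turns the commanded pose from where the row before left it, along the tool's axes as they then stand; what a row does not reach is not made up. A row lasts 1/8 s, in which the tool goes at most 62.5 mm and 10.7 degrees, less where a joint would pass 70% of its speed; a pose out of reach is approached as far as the arm can. A call with a gripper value outside its range is refused whole. "hand" is the finger opening in mm, from 0 to 85.4, set as the call begins (left out, the last holds). The fingers move at their own pace and stop on an object; "squeeze" is the grip in N (left out, the last holds). Time passes only in rows, so rows that do not move let the fingers close. It gives the time, the measured TCP pose, the force, the opening and the grip force at its end, in the units of the state.
- manip.sense(): the state, without advancing time (a new reading comes with each control period).
- optics.grab_frame(name): name is "scene" or "top" or "wrist"; returns (picture, depth): 400x640x3 uint8, red, green, blue; 400x640 float32, m along the optical axis (not along the pixel's ray), 0 where there is no reading.
- optics.camera_params(name): a dict with "vertical_fov" (degrees; the focal length in pixels is half the picture's height over the tangent of half this angle, whatever the lens; pixels are square), "cx", "cy" (the principal point, pixels), "view" (4x4, takes a point from world to camera coordinates). Camera axes: x right, y down, z forward; pixel columns grow to the right and rows downward; lengths in m; the calibration is good to about 2 mm. The wrist camera is an equidistant fisheye: a pixel r from the principal point sees the ray r / f radians off the axis. A picture is of the moment at which its call begins: read the wrist's pose just before it. camera_params takes no time and is no camera call; for the wrist camera it gives the pose at the moment of the call.
- job_done(): hands the job in; it is judged then, once.
The state is a dict: "time": time; "joint_positions": joint angles; "qd": joint speeds; "tau": joint torques, N m; "position": TCP position; "ee_rot": TCP orientation; "ft_force": force on the tool from outside, world axes, zero at the start; "wrist_torque": the same for the moment, N m; "finger_gap": opening from 0.0 (shut) to 1.0 (fully open); "grasp_force": force on a finger pad.
Only numpy, scipy, OpenCV 4.12 (cv2) and the standard library are available. Lean on these libraries where they do the work, as an engineer would, in place of code of your own. Each camera call takes 0.05 s, during which the arm holds its last target. There are 200 camera calls.

## Task

Put the spade bit away: press down the thumb latch on the front of the bit case so that its sprung lid pops open, and lower the bit into the case, holding it until it is down inside rather than dropping it from above. Then push the lid shut until it snaps and stays closed, and leave the drill, ring and brackets where they are.

Things in the scene. Friction and masses are not known exactly. Their poses are not given: they have to be found in the camera images.
- case: Black plastic bit case fixed to the table: tray 120 (x) by 210 (y) by 38 mm high, walls and floor 5 mm thick, grey lid. Origin: centre of its underside. -x is the front, with the thumb latch; the lid hinges along the +x top edge (line at x = +60, z = 40 mm). Inside 110 by 200 mm: the bit fits only laid about along y, either way round.
- lid (a joint): Grey lid 120 by 210 by 6 mm. Angle in rad: 0 to 0.03 latched shut; unlatched it springs to about 2.1 (leaning back, free edge 62 mm beyond the hinge line, 145 mm above the table) and yields to 2.3. The spring pushes back 1 to 2 N at the free edge. Below about 0.14 the edge rides over the latch hook; about 5 N at lid_press snaps it in; it bottoms at 0.
- lid_press (a point): Point on the lid's outer (upper) face, mid-width, 85 mm from the hinge line, moving with the lid: where to push it shut. z: outward normal. Shut, it is 46 mm above the table. The latch hook stands 16 mm above the shut lid just in front of its front edge, over the middle 36 mm: keep off it.
- latch (a joint): Thumb latch, a sprung steel rocker on the front of the case. Angle in rad: 0 at rest, 0.28 fully pressed; it lets the lid go between 0.12 and 0.26.
- latch_pad (a point): Centre of the top of the thumb pad, a level steel plate 46 (x) by 60 (y) by 7 mm in front of the case, its top 32 mm above the table; the point is 36 mm before the case's front wall. The hook rises 23 mm behind it, to 62 mm above the table. Pressing here straight down 8 to 9 mm (its full travel) with 2 to 4 N frees the lid.
- bit_center (a point): Loose chrome-steel spade bit, 160 mm long, 0.09 to 0.18 kg, lying flat. The point is mid-length on its axis, 5 mm above what it lies on, on the shank, close to its balance point. x runs along the bit towards the cutting end: straight shank 10 mm across from -80 to +35 mm, then a flat paddle 32 mm wide (y) and 6 mm thick to +71 mm, then a short point.
- drill: Bystander: green enamel hand drill with wooden handles, about 300 mm long (y), 90 mm wide, up to 90 mm high, lying at one side. Origin: under its middle, on the table.
- ring: Bystander: walnut ring, 80 mm across, 15 mm high, lying on the table nearest the robot. Origin: centre of its underside.
- bracket0: Bystander: zinc angle bracket, 80 by 22 mm foot and an 80 mm upright leg, standing at the other side. Origin: centre of its foot's underside.
- bracket1: Bystander: a second such bracket, standing beyond the case and bit, near the middle.
Mind the look-alikes: they are no part of the job. Of the things like the part that bears bit_center, leave any that is red; of the rest the larger one is meant.

How it is judged:
By the outcome, as a careful person would: the job done as asked, in the order asked, and still so for the second after the job is handed in, with the robot touching nothing.
It also fails if it takes over 67 s, if anything falls off the work surface, if the arm or the gripper's body presses on something with over 40 N, if the wrist force passes 120 N, or if a joint passes its speed limit or range.

## Working session

There is one attempt and no reset: what is moved stays moved. The work goes in short steps, Python scripts to look and compute and a tool call to move; the robot and the scene stay as the last step left them, time stands still between calls to the robot, and variables do not carry over. Pictures are saved under pics/ and viewed, at most 10 in all, crops included, and the job is handed in when it is done.

Besides the shell and the picture viewer there is one more tool, called after ">>>" as name(argument=value, ...) on one line, values as JSON. drive_tool: Moves the arm, as the interface text tells. Its arguments: {"type":"object","properties":{"plan":{"type":"array"},"hand":{"type":"number"},"squeeze":{"type":"number"}},"required":["plan"]}

```bash
mkdir -p pics; cat > h.py <<'E'
import numpy as np, cv2
from station import manip, optics
def cam(n):
    p=optics.camera_params(n); return p
def grab(n,fn):
    p=cam(n); rgb,d=optics.grab_frame(n)
    cv2.imwrite('pics/'+fn+'.png',rgb[:,:,::-1]); np.savez('pics/'+fn+'.npz',rgb=rgb,d=d,V=np.array(p['view']),f=200/np.tan(np.radians(p['vertical_fov'])/2),cx=p['cx'],cy=p['cy'])
def pt(fn,u,v,z=None):
    "world point of pixel (depth median 3x3), or on plane z"
    q=np.load('pics/'+fn+'.npz'); V=q['V']; R=V[:3,:3]; t=V[:3,3]
    r=np.array([(u-q['cx'])/q['f'],(v-q['cy'])/q['f'],1.])
    o=-R.T@t; w=R.T@r
    if z is None:
        u,v=int(u),int(v); k=q['d'][v-1:v+2,u-1:u+2]; s=np.median(k)
    else: s=(z-o[2])/w[2]
    return o+s*w
E
python3 - <<'E'
from h import *
grab('top','top0'); grab('scene','scene0')
print(manip.sense()['position'],manip.sense()['ee_rot'])
q=np.load('pics/top0.npz');print(q['V'],q['f'])
E
```

```text
[ 0.21293364 -0.53343641  0.23049216] [ 9.82027117e-01  1.88737661e-01 -1.09274758e-04 -9.08679054e-04]
[[ 0.02054541 -0.99959954  0.01945879 -0.02076707]
 [-0.9953905  -0.02227478 -0.09328226  0.57563894]
 [ 0.09367835 -0.01745258 -0.99544953  1.23013018]
 [ 0.          0.          0.          1.        ]] 373.9058841301186
```

View pics/top0.png

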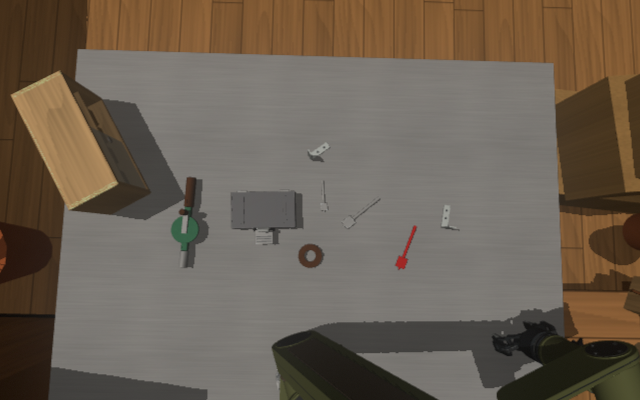

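View pics/scene0.png

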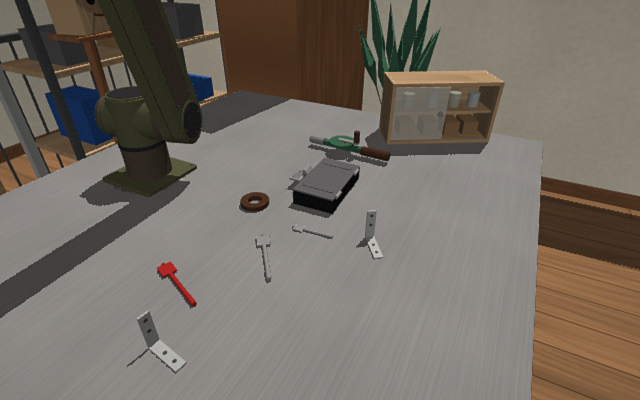

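The top view shows three spade bits: a small chrome one at (324,197), a larger chrome one at (362,212), and a red one at (407,248). I choose the larger chrome one. The case is at (263,210) with its latch pad at (264,237), the drill is on the left, and the ring is at (310,256). I'll check the choice in a close crop.

```bash
python3 - <<'E'
from h import *
im=cv2.imread('pics/top0.png')[170:270,225:385]
cv2.imwrite('pics/c0.png',cv2.resize(im,None,fx=5,fy=5,interpolation=cv2.INTER_CUBIC))
for n,u,v,z in [('tip',345,227,.005),('tail',380,199,.005),('small a',324,181,.003),('small b',324,210,.003),('lidTL',231,192,.043),('lidTR',295,191,.043),('lidBL',231,228,.043),('lidBR',296,229,.043),('pad',264,239,.032),('ring',310,256,.01)]:
    print(n,pt('top0',u,v,z).round(4),pt('top0',u,v).round(4))
E
```

```text
tip [ 0.4905 -0.1025  0.005 ] [ 0.4906 -0.1028  0.002 ]
tail [ 0.589  -0.2215  0.005 ] [ 0.5892 -0.222   0.0024]
small a [ 0.6472 -0.028   0.003 ] [ 0.6473 -0.0281  0.0022]
small b [ 0.547  -0.0299  0.003 ] [ 0.547  -0.0299  0.0031]
lidTL [0.5972 0.2807 0.043 ] [0.6018 0.2893 0.0028]
lidTR [0.6054 0.0691 0.043 ] [0.6101 0.0708 0.0034]
lidBL [0.4784 0.2756 0.043 ] [0.4791 0.2845 0.0013]
lidBR [0.4796 0.0625 0.043 ] [0.4803 0.0641 0.0008]
pad [0.4446 0.1678 0.032 ] [0.4446 0.1677 0.0327]
ring [0.3907 0.0144 0.01  ] [3.901e-01 1.440e-02 2.000e-04]
```

View pics/c0.png

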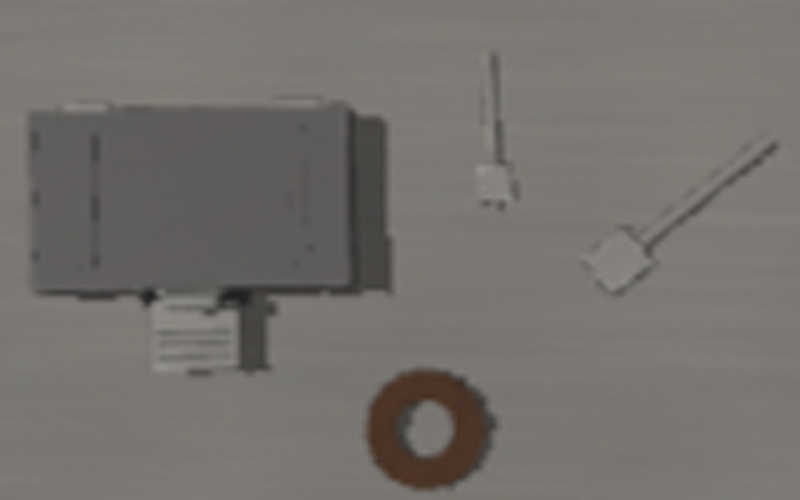

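The crop confirms it: the larger chrome bit has its tip at crop (585,262) and its tail at (775,142), about 160 mm long. The small one is only about 100 mm. Next I'll refine the case and bit geometry.

```bash
cat >> h.py <<'E'
from scipy.spatial.transform import Rotation as Ro
def to(x,y,z,yaw=None):
    "tool-frame shift (mm) to world x,y,z after turning az so tool x has world yaw"
    s=manip.sense(); R=Ro.from_quat(s['ee_rot']); X=R.as_matrix()[:,0]; y0=np.arctan2(X[1],X[0])
    az=0
    if yaw is not None: az=(y0-yaw+np.pi/2)%np.pi-np.pi/2   # half turn is free
    tilt=np.degrees(np.arccos(-R.as_matrix()[2,2]))
    R2=R*Ro.from_rotvec([0,0,az]); d=R2.inv().apply(np.array([x,y,z])-s['position'])*1000
    print('az',round(az,4),'shift',d.round(1),'tilt',round(tilt,2),'t',s['time'],'pos',np.round(s['position'],4),'F',np.round(s['ft_force'],1),'q6',round(s['joint_positions'][5],2))
E
python3 - <<'E'
from h import *
def c(x,y,z): return pt('top0',225+(x+.5)/5-.5,170+(y+.5)/5-.5,z)
L=[c(*p,.046) for p in [(30,108),(348,104),(35,291),(351,287)]]
for p in L: print(p.round(4))
e=(L[0]-L[1])+(L[2]-L[3]); print('case y yaw deg-90',np.degrees(np.arctan2(e[1],e[0]))-90,'sizes',[np.linalg.norm(L[i]-L[j]).round(4) for i,j in((0,1),(2,3),(0,2),(1,3))])
print('centre',np.mean(L,0))
P=[c(*p,.032) for p in [(152,310),(238,308),(154,371),(240,369)]]; print('pad',np.mean(P,0),[p.round(4) for p in P])
tip=c(583,262,.004);tail=c(777,140,.005);pd=c(618,262,.006)
print('bit',tip,tail,np.linalg.norm(tip-tail),(tip+tail)/2,np.degrees(np.arctan2(*(tip-tail)[[1,0]])),pd)
# paddle outline: corners
for p in[(615,297),(655,262),(620,226),(585,262),(700,202),(640,248)]: print(c(*p,.006).round(4))
to(.5,0,.23,0)
E
```

```text
[0.5995 0.2814 0.046 ]
[0.607  0.0716 0.046 ]
[0.479  0.2731 0.046 ]
[0.486  0.0664 0.046 ]
case y yaw deg-90 1.984350638174348 sizes [np.float64(0.21), np.float64(0.2068), np.float64(0.1208), np.float64(0.1211)]
centre [0.54288468 0.1731451  0.046     ]
pad [0.44950915 0.16858466 0.032     ] [array([0.4683, 0.1983, 0.032 ]), array([0.4708, 0.1415, 0.032 ]), array([0.4282, 0.1956, 0.032 ]), array([0.4307, 0.1389, 0.032 ])]
bit [ 0.50725631 -0.08936202  0.004     ] [ 0.59380341 -0.22150815  0.005     ] 0.1579683525302564 [ 0.55052986 -0.15543508  0.0045    ] 123.22218381911318 [ 0.50768707 -0.1130736   0.006     ]
[ 0.4839 -0.1113  0.006 ]
[ 0.5082 -0.1383  0.006 ]
[ 0.5323 -0.1141  0.006 ]
[ 0.5072 -0.0906  0.006 ]
[ 0.5499 -0.1687  0.006 ]
[ 0.5175 -0.128   0.006 ]
az 0.3798 shift [ 287.1 -533.4    1.3] tilt 0.1 t 0.1 pos [ 0.2129 -0.5334  0.2305] F [-0.4 -0.7 -1.1] q6 -0.07
```

>>> drive_tool(plan=[{"az":0.1725},{"az":0.1725},{"dx":30,"dy":-42},{"dx":30,"dy":-42},{"dx":30,"dy":-42},{"dx":30,"dy":-42},{"dx":30,"dy":-42},{"dx":30,"dy":-42},{"dx":30,"dy":-42},{"dx":30,"dy":-42},{"dx":30,"dy":-42},{"dx":30,"dy":-42}], hand=0)

```text
validation failed for argument at $.pl...
```

```bash
python3 - <<'E'
from h import *
to(.442,.169,.12,.035)
E
```

```text
az 0.3448 shift [ 253.6 -693.8  111.6] tilt 0.1 t 0.1 pos [ 0.2129 -0.5334  0.2305] F [-0.4 -0.7 -1.1] q6 -0.07
```

>>> drive_tool(plan=[{"dx":0,"dy":0,"dz":0,"ax":0,"ay":0,"az":0.1725},{"dx":0,"dy":0,"dz":0,"ax":0,"ay":0,"az":0.1725}], hand=0)

```text
time: 0.35
position: [0.213, -0.5336, 0.2307]
ee_rot: [1.0, 0.015, -0.0, -0.001]
ft_force: [-0.3, 0.3, -0.3]
finger_gap: 0.602
grasp_force: 0.0
```

All six keys are required in each row.

>>> drive_tool(plan=[{"dx":30,"dy":-42,"dz":0,"ax":0,"ay":0,"az":0},{"dx":30,"dy":-42,"dz":0,"ax":0,"ay":0,"az":0},{"dx":30,"dy":-42,"dz":0,"ax":0,"ay":0,"az":0},{"dx":30,"dy":-42,"dz":0,"ax":0,"ay":0,"az":0},{"dx":30,"dy":-42,"dz":0,"ax":0,"ay":0,"az":0},{"dx":30,"dy":-42,"dz":0,"ax":0,"ay":0,"az":0},{"dx":30,"dy":-42,"dz":0,"ax":0,"ay":0,"az":0},{"dx":30,"dy":-42,"dz":0,"ax":0,"ay":0,"az":0},{"dx":30,"dy":-42,"dz":0,"ax":0,"ay":0,"az":0},{"dx":30,"dy":-42,"dz":0,"ax":0,"ay":0,"az":0}])

```text
time: 1.6
position: [0.4989, -0.1023, 0.2311]
ee_rot: [1.0, 0.017, -0.0, 0.0]
ft_force: [0.6, -0.1, 0.1]
finger_gap: 0.0
grasp_force: 0.0
```

```bash
python3 - <<'E'
from h import *
to(.442,.169,.12,.035)
E
```

```text
az -0.0001 shift [ -47.3 -273.1  111.1] tilt 0.03 t 1.6 pos [ 0.4989 -0.1023  0.2311] F [ 0.6 -0.1  0.1] q6 1.25
```

>>> drive_tool(plan=[{"dx":-8,"dy":-45.5,"dz":0,"ax":0,"ay":0,"az":0},{"dx":-8,"dy":-45.5,"dz":0,"ax":0,"ay":0,"az":0},{"dx":-8,"dy":-45.5,"dz":0,"ax":0,"ay":0,"az":0},{"dx":-8,"dy":-45.5,"dz":0,"ax":0,"ay":0,"az":0},{"dx":-8,"dy":-45.5,"dz":0,"ax":0,"ay":0,"az":0},{"dx":-8,"dy":-45.5,"dz":0,"ax":0,"ay":0,"az":0},{"dx":0,"dy":0,"dz":55,"ax":0,"ay":0,"az":0},{"dx":0,"dy":0,"dz":56,"ax":0,"ay":0,"az":0},{"dx":0,"dy":0,"dz":0,"ax":0,"ay":0,"az":0}])

```text
time: 2.72
position: [0.4366, 0.1664, 0.1169]
ee_rot: [1.0, 0.018, -0.005, 0.001]
ft_force: [-1.0, -0.5, 0.8]
finger_gap: -0.0
grasp_force: 0.0
```

```bash
python3 - <<'E'
from h import *
grab('top','top1')
im=cv2.imread('pics/top1.png')[150:270,200:360]
cv2.imwrite('pics/c1.png',cv2.resize(im,None,fx=5,fy=5,interpolation=cv2.INTER_CUBIC))
to(.442,.169,.036,.035)
E
```

```text
az -0.0 shift [ 3.3 -2.1 83.2] tilt 0.3 t 2.775 pos [0.4392 0.1669 0.1192] F [-0.5  0.5 -0.6] q6 1.81
```

View pics/c1.png

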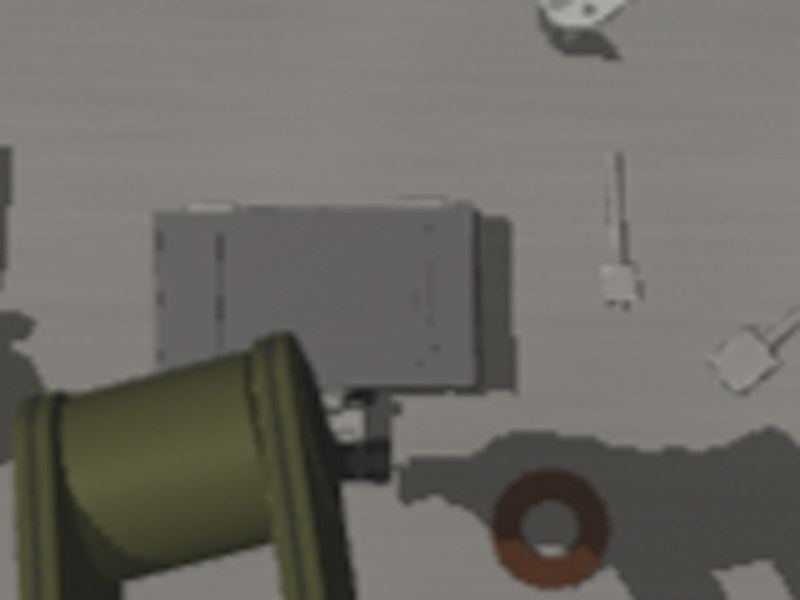

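The crop shows the case still shut. The arm hides the gripper, which is lined up over the pad at about crop (350,420). Now I'll press the latch.

>>> drive_tool(plan=[{"dx":2,"dy":-2,"dz":40,"ax":0,"ay":0,"az":0},{"dx":0,"dy":0,"dz":41,"ax":0,"ay":0,"az":0},{"dx":0,"dy":0,"dz":0,"ax":0,"ay":0,"az":0},{"dx":0,"dy":0,"dz":3,"ax":0,"ay":0,"az":0},{"dx":0,"dy":0,"dz":3,"ax":0,"ay":0,"az":0},{"dx":0,"dy":0,"dz":3,"ax":0,"ay":0,"az":0},{"dx":0,"dy":0,"dz":2,"ax":0,"ay":0,"az":0},{"dx":0,"dy":0,"dz":1,"ax":0,"ay":0,"az":0},{"dx":0,"dy":0,"dz":0,"ax":0,"ay":0,"az":0}])

```text
time: 3.9
position: [0.4419, 0.1693, 0.0272]
ee_rot: [1.0, 0.017, -0.001, 0.0]
ft_force: [-3.2, 0.6, 3.3]
finger_gap: -0.001
grasp_force: 1.9
```

```bash
python3 - <<'E'
from h import *
grab('scene','sc1'); q=np.load('pics/sc1.npz')
to(.442,.169,.1,.035)
# lid open? highest points around expected open lid tip, by scene depth
V=q['V'];d=q['d'];vv,uu=np.mgrid[0:400,0:640]
c=np.stack([(uu-q['cx'])/q['f']*d,(vv-q['cy'])/q['f']*d,d],-1); w=(c-V[:3,3])@V[:3,:3]
m=(d>0)&(w[...,0]>.55)&(w[...,0]<.72)&(w[...,1]>.08)&(w[...,1]<.27)&(w[...,2]>.06)
print(m.sum(), w[m].min(0) if m.any() else '', w[m].max(0) if m.any() else '')
E
```

```text
az -0.0001 shift [ -0.1   0.3 -72.8] tilt 0.08 t 3.95 pos [0.442  0.1693 0.0272] F [-3.8  2.2  2.7] q6 1.81
0
```

>>> drive_tool(plan=[{"dx":0,"dy":0,"dz":2,"ax":0,"ay":0,"az":0},{"dx":0,"dy":0,"dz":2,"ax":0,"ay":0,"az":0},{"dx":0,"dy":0,"dz":1,"ax":0,"ay":0,"az":0},{"dx":0,"dy":0,"dz":0,"ax":0,"ay":0,"az":0},{"dx":0,"dy":0,"dz":0,"ax":0,"ay":0,"az":0}])

```text
time: 4.58
position: [0.4411, 0.1692, 0.0229]
ee_rot: [1.0, 0.017, -0.001, 0.0]
ft_force: [-8.7, 0.5, 14.6]
finger_gap: -0.001
grasp_force: 8.4
```

```bash
cat >>h.py <<'E'
def lid(fn,n='scene'):
    grab(n,fn); q=np.load('pics/'+fn+'.npz')
    V=q['V'];d=q['d'];vv,uu=np.mgrid[0:400,0:640]
    c=np.stack([(uu-q['cx'])/q['f']*d,(vv-q['cy'])/q['f']*d,d],-1); w=(c-V[:3,3])@V[:3,:3]
    m=(d>0)&(w[...,0]>.55)&(w[...,0]<.72)&(w[...,1]>.08)&(w[...,1]<.27)&(w[...,2]>.06)&(w[...,2]<.2)
    print('lid',m.sum(), w[m].min(0) if m.any() else '', w[m].max(0) if m.any() else '')
E
python3 - <<'E'
from h import *
lid('sc2')
to(.442,.169,.1,.035)
E
```

```text
lid 1027 [0.5817594  0.08000996 0.06022665] [0.61076333 0.26979688 0.1644478 ]
az -0.0003 shift [  0.7   0.2 -77.1] tilt 0.14 t 4.625 pos [0.4411 0.1692 0.0229] F [-7.4  0.9 15.3] q6 1.81
```

>>> drive_tool(plan=[{"dx":0,"dy":0,"dz":-60,"ax":0,"ay":0,"az":0},{"dx":0,"dy":0,"dz":-60,"ax":0,"ay":0,"az":0},{"dx":0,"dy":0,"dz":-40,"ax":0,"ay":0,"az":-0.18},{"dx":0,"dy":0,"dz":-20,"ax":0,"ay":0,"az":-0.18},{"dx":0,"dy":0,"dz":0,"ax":0,"ay":0,"az":-0.18},{"dx":0,"dy":0,"dz":0,"ax":0,"ay":0,"az":-0.18},{"dx":0,"dy":0,"dz":0,"ax":0,"ay":0,"az":-0.18},{"dx":0,"dy":0,"dz":0,"ax":0,"ay":0,"az":-0.18},{"dx":0,"dy":0,"dz":0,"ax":0,"ay":0,"az":-0.18},{"dx":0,"dy":0,"dz":0,"ax":0,"ay":0,"az":-0.18},{"dx":0,"dy":0,"dz":0,"ax":0,"ay":0,"az":-0.18},{"dx":0,"dy":0,"dz":0,"ax":0,"ay":0,"az":-0.18}], hand=45)

```text
time: 6.12
position: [0.4442, 0.1692, 0.2023]
ee_rot: [0.606, 0.796, 0.001, 0.001]
ft_force: [0.0, -0.2, -0.0]
finger_gap: 0.528
grasp_force: 0.0
```

```bash
python3 - <<'E'
from h import *
lid('sc3')
to(.5425,-.157,.18,np.radians(128.5))
E
```

```text
lid 235 [0.61582883 0.08021516 0.06102215] [0.68017146 0.2673556  0.14215313]
az -0.3969 shift [-316.5 -126.2   22.6] tilt 0.14 t 6.175 pos [0.4442 0.1692 0.2023] F [-0.2 -0.7  0.2] q6 0.0
```

>>> drive_tool(plan=[{"dx":0,"dy":0,"dz":0,"ax":0,"ay":0,"az":-0.132},{"dx":0,"dy":0,"dz":0,"ax":0,"ay":0,"az":-0.132},{"dx":0,"dy":0,"dz":0,"ax":0,"ay":0,"az":-0.132},{"dx":-45,"dy":-18,"dz":0,"ax":0,"ay":0,"az":0},{"dx":-45,"dy":-18,"dz":0,"ax":0,"ay":0,"az":0},{"dx":-45,"dy":-18,"dz":0,"ax":0,"ay":0,"az":0},{"dx":-45,"dy":-18,"dz":0,"ax":0,"ay":0,"az":0},{"dx":-45,"dy":-18,"dz":0,"ax":0,"ay":0,"az":0},{"dx":-45,"dy":-18,"dz":0,"ax":0,"ay":0,"az":0},{"dx":-46,"dy":-18,"dz":0,"ax":0,"ay":0,"az":0},{"dx":0,"dy":0,"dz":22,"ax":0,"ay":0,"az":0},{"dx":0,"dy":0,"dz":0,"ax":0,"ay":0,"az":0}])

```text
time: 7.68
position: [0.5362, -0.1582, 0.1785]
ee_rot: [0.441, 0.897, -0.0, -0.002]
ft_force: [-1.4, 0.4, 0.3]
finger_gap: 0.526
grasp_force: 0.0
```

```bash
python3 - <<'E'
from h import *
to(.5425,-.157,.002,np.radians(128.5))
grab('wrist','w0')
im=cv2.imread('pics/w0.png'); cv2.imwrite('pics/w0b.png',cv2.resize(im,None,fx=1.25,fy=1.25))
E
```

```text
az -0.0153 shift [ -3.4   6.1 176.5] tilt 0.18 t 7.675 pos [ 0.5362 -0.1582  0.1785] F [-1.4  0.4  0.3] q6 -1.02
```

View pics/w0b.png

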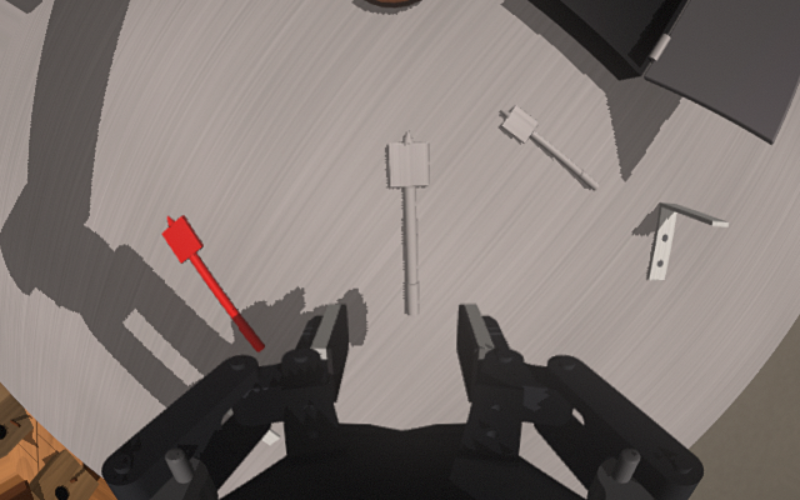

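The wrist view shows the bit clearly: tip at (408,133), paddle neck at (409,187), tail at (411,313). The case is open at the top right. I'll turn these into positions with the fisheye model.

```bash
python3 - <<'E'
from h import *
q=np.load('pics/w0.npz');V=q['V'];R=V[:3,:3];o=-R.T@V[:3,3]
def fp(x,y,z):
    u=(x+.5)/1.25-.5-q['cx'];v=(y+.5)/1.25-.5-q['cy'];r=np.hypot(u,v);th=r/q['f']
    ray=np.array([u/r*np.sin(th),v/r*np.sin(th),np.cos(th)]);w=R.T@ray
    return o+(z-o[2])/w[2]*w
tip=fp(408,133,.005);neck=fp(409,187,.008);tail=fp(411.5,312,.006);pl=fp(387,165,.005);pr=fp(430,163,.005)
for p in(tip,neck,tail,pl,pr):print(p.round(4))
print(np.linalg.norm(tip-tail),np.linalg.norm(pl-pr))
e=neck-tail; a=np.arctan2(e[1],e[0]); print('yaw',np.degrees(a),np.degrees(np.arctan2(*(tip-tail)[[1,0]])))
c=(tip+tail)/2; print('c',c)
to(c[0],c[1],.002,np.arctan2(*(tip-tail)[[1,0]]))
E
```

```text
[ 0.4935 -0.0949  0.005 ]
[ 0.521  -0.1291  0.008 ]
[ 0.592  -0.2166  0.006 ]
[ 0.496 -0.126  0.005]
[ 0.5226 -0.1033  0.005 ]
0.15655809355453093 0.03497023769091439
yaw 129.0914214465234 128.99938083178733
c [ 0.54272919 -0.15572849  0.0055    ]
az -0.0228 shift [ -2.5   6.2 177.5] tilt 0.1 t 7.725 pos [ 0.5366 -0.1578  0.1795] F [ 0.7 -0.2  0.3] q6 -1.02
```

>>> drive_tool(plan=[{"dx":-2,"dy":6,"dz":0,"ax":0,"ay":0,"az":-0.023},{"dx":0,"dy":0,"dz":50,"ax":0,"ay":0,"az":0},{"dx":0,"dy":0,"dz":50,"ax":0,"ay":0,"az":0},{"dx":0,"dy":0,"dz":40,"ax":0,"ay":0,"az":0},{"dx":0,"dy":0,"dz":20,"ax":0,"ay":0,"az":0},{"dx":0,"dy":0,"dz":13,"ax":0,"ay":0,"az":0},{"dx":0,"dy":0,"dz":0,"ax":0,"ay":0,"az":0},{"dx":0,"dy":0,"dz":0,"ax":0,"ay":0,"az":0}])

```text
time: 8.72
position: [0.5441, -0.1555, 0.0084]
ee_rot: [0.429, 0.903, 0.0, 0.001]
ft_force: [0.8, 0.4, 0.2]
finger_gap: 0.53
grasp_force: 0.0
```

```bash
python3 - <<'E'
from h import *
to(.5427,-.1557,.0025,np.radians(129))
E
```

```text
az 0.0028 shift [ 0.8 -1.2  5.9] tilt 0.13 t 8.725 pos [ 0.5441 -0.1555  0.0084] F [0.8 0.4 0.2] q6 -1.04
```

>>> drive_tool(plan=[{"dx":0,"dy":-1,"dz":5,"ax":0,"ay":0,"az":0},{"dx":0,"dy":0,"dz":0,"ax":0,"ay":0,"az":0}])

```text
time: 8.98
position: [0.5422, -0.1561, 0.0026]
ee_rot: [0.43, 0.903, 0.0, 0.0]
ft_force: [0.1, -0.0, -0.1]
finger_gap: 0.525
grasp_force: 0.0
```

>>> drive_tool(plan=[{"dx":0,"dy":0,"dz":0,"ax":0,"ay":0,"az":0},{"dx":0,"dy":0,"dz":0,"ax":0,"ay":0,"az":0},{"dx":0,"dy":0,"dz":0,"ax":0,"ay":0,"az":0},{"dx":0,"dy":0,"dz":0,"ax":0,"ay":0,"az":0},{"dx":0,"dy":0,"dz":0,"ax":0,"ay":0,"az":0},{"dx":0,"dy":0,"dz":0,"ax":0,"ay":0,"az":0}], hand=0, squeeze=60)

```text
time: 9.72
position: [0.5423, -0.1561, 0.0027]
ee_rot: [0.429, 0.903, -0.0, 0.0]
ft_force: [-1.3, -0.2, 6.0]
finger_gap: 0.091
grasp_force: 60.4
```

>>> drive_tool(plan=[{"dx":0,"dy":0,"dz":-10,"ax":0,"ay":0,"az":0},{"dx":0,"dy":0,"dz":-30,"ax":0,"ay":0,"az":0},{"dx":0,"dy":0,"dz":-40,"ax":0,"ay":0,"az":0},{"dx":0,"dy":0,"dz":-40,"ax":0,"ay":0,"az":0},{"dx":0,"dy":0,"dz":-40,"ax":0,"ay":0,"az":0},{"dx":0,"dy":0,"dz":-20,"ax":0,"ay":0,"az":0},{"dx":0,"dy":0,"dz":0,"ax":0,"ay":0,"az":0}])

```text
time: 10.6
position: [0.5433, -0.1563, 0.1842]
ee_rot: [0.429, 0.903, 0.0, 0.002]
ft_force: [-0.4, 0.8, -2.5]
finger_gap: 0.091
grasp_force: 59.6
```

```bash
python3 - <<'E'
from h import *
to(.543,.173,.18,np.radians(92))
grab('wrist','w1')
im=cv2.imread('pics/w1.png'); cv2.imwrite('pics/w1b.png',cv2.resize(im,None,fx=1.25,fy=1.25))
E
```

```text
az 0.6482 shift [329.1  11.2   3.7] tilt 0.23 t 10.6 pos [ 0.5433 -0.1563  0.1842] F [-0.4  0.8 -2.5] q6 -1.04
```

View pics/w1b.png

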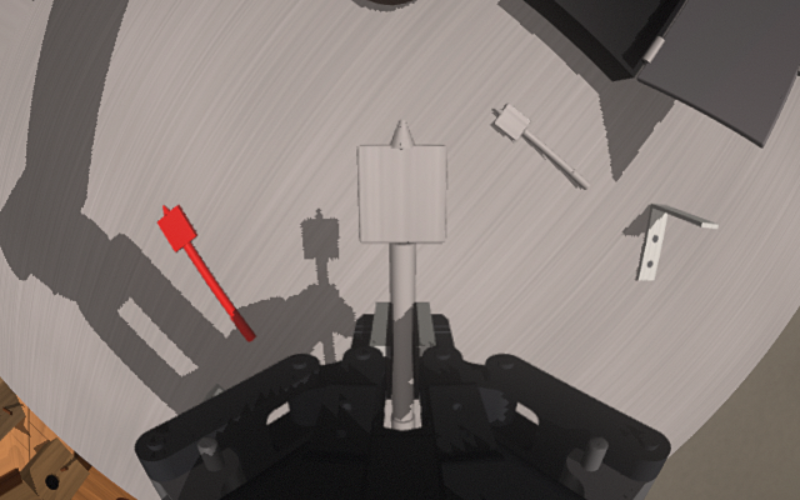

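The bit is held and in line: tip at (402,122), paddle 358–446, tail near (403,425). I'll check how level it is from depth after moving over the case.

>>> drive_tool(plan=[{"dx":0,"dy":0,"dz":0,"ax":0,"ay":0,"az":0.162},{"dx":0,"dy":0,"dz":0,"ax":0,"ay":0,"az":0.162},{"dx":0,"dy":0,"dz":0,"ax":0,"ay":0,"az":0.162},{"dx":0,"dy":0,"dz":0,"ax":0,"ay":0,"az":0.162},{"dx":47,"dy":1,"dz":0,"ax":0,"ay":0,"az":0},{"dx":47,"dy":1,"dz":0,"ax":0,"ay":0,"az":0},{"dx":47,"dy":1,"dz":0,"ax":0,"ay":0,"az":0},{"dx":47,"dy":1,"dz":0,"ax":0,"ay":0,"az":0},{"dx":47,"dy":1,"dz":0,"ax":0,"ay":0,"az":0},{"dx":47,"dy":1,"dz":0,"ax":0,"ay":0,"az":0},{"dx":47,"dy":1,"dz":0,"ax":0,"ay":0,"az":0},{"dx":0,"dy":0,"dz":0,"ax":0,"ay":0,"az":0}])

```text
time: 12.15
position: [0.5363, 0.176, 0.1802]
ee_rot: [0.693, 0.721, -0.001, -0.001]
ft_force: [1.2, -0.3, -1.3]
finger_gap: 0.094
grasp_force: 59.5
```

```bash
python3 - <<'E'
from h import *
to(.540,.173,.008,np.radians(92))
grab('wrist','w2')
q=np.load('pics/w2.npz');V=q['V'];R=V[:3,:3];o=-R.T@V[:3,3]
def fp(x,y):
    u0=(x+.5)/1.25-.5;v0=(y+.5)/1.25-.5;u=u0-q['cx'];v=v0-q['cy'];r=np.hypot(u,v);th=r/q['f']
    k=q['d'][round(v0)-1:round(v0)+2,round(u0)-1:round(u0)+2]
    return o+R.T@np.array([u/r*np.tan(th),v/r*np.tan(th),1])*np.median(k)
for p in[(402,127),(401,165),(402,230),(402,255),(402,300),(402,350),(403,390),(403,410)]:print(p,fp(*p).round(4))
im=cv2.imread('pics/w2.png'); cv2.imwrite('pics/w2b.png',cv2.resize(im,None,fx=1.25,fy=1.25))
E
```

```text
az 0.0044 shift [ -3.2   4.2 172.2] tilt 0.2 t 12.15 pos [0.5363 0.176  0.1802] F [ 1.2 -0.3 -1.3] q6 0.2
(402, 127) [0.5337 0.2537 0.1842]
(401, 165) [0.5339 0.2402 0.185 ]
(402, 230) [0.5352 0.2166 0.1855]
(402, 255) [0.5355 0.2074 0.1866]
(402, 300) [0.5362 0.1895 0.1872]
(402, 350) [0.5371 0.1667 0.1868]
(403, 390) [0.5384 0.1459 0.1869]
(403, 410) [0.5388 0.1346 0.1873]
```

View pics/w2b.png

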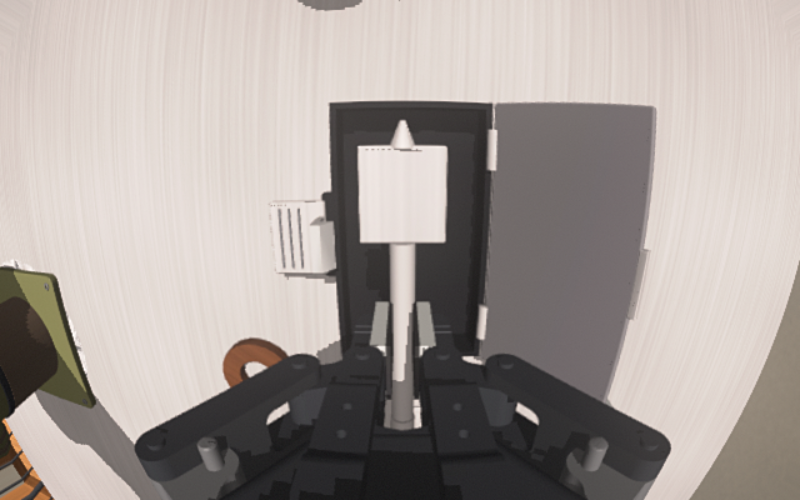

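The bit is level and lies over the open tray (interior about x 340–490, y 110–355), with the lid leaning back on the right. Now I'll lower it.

>>> drive_tool(plan=[{"dx":-3,"dy":4,"dz":30,"ax":0,"ay":0,"az":0},{"dx":0,"dy":0,"dz":40,"ax":0,"ay":0,"az":0},{"dx":0,"dy":0,"dz":40,"ax":0,"ay":0,"az":0},{"dx":0,"dy":0,"dz":30,"ax":0,"ay":0,"az":0},{"dx":0,"dy":0,"dz":20,"ax":0,"ay":0,"az":0},{"dx":0,"dy":0,"dz":8,"ax":0,"ay":0,"az":0},{"dx":0,"dy":0,"dz":0,"ax":0,"ay":0,"az":0},{"dx":0,"dy":0,"dz":0,"ax":0,"ay":0,"az":0}])

```text
time: 13.2
position: [0.5425, 0.1699, 0.015]
ee_rot: [0.695, 0.719, 0.001, 0.0]
ft_force: [0.1, -0.2, -1.8]
finger_gap: 0.094
grasp_force: 59.5
```

>>> drive_tool(plan=[{"dx":0,"dy":0,"dz":3,"ax":0,"ay":0,"az":0},{"dx":0,"dy":0,"dz":1.5,"ax":0,"ay":0,"az":0},{"dx":0,"dy":0,"dz":1,"ax":0,"ay":0,"az":0},{"dx":0,"dy":0,"dz":0,"ax":0,"ay":0,"az":0}])

```text
time: 13.7
position: [0.5417, 0.1702, 0.0088]
ee_rot: [0.695, 0.719, -0.0, -0.0]
ft_force: [0.5, 0.4, -1.6]
finger_gap: 0.087
grasp_force: 59.5
```

>>> drive_tool(plan=[{"dx":0,"dy":0,"dz":0.7,"ax":0,"ay":0,"az":0},{"dx":0,"dy":0,"dz":0.5,"ax":0,"ay":0,"az":0},{"dx":0,"dy":0,"dz":0,"ax":0,"ay":0,"az":0}])

```text
time: 14.08
position: [0.5418, 0.1702, 0.0077]
ee_rot: [0.695, 0.719, 0.0, -0.0]
ft_force: [0.5, -0.4, -0.6]
finger_gap: 0.093
grasp_force: 59.7
```

>>> drive_tool(plan=[{"dx":0,"dy":0,"dz":0.3,"ax":0,"ay":0,"az":0},{"dx":0,"dy":0,"dz":0,"ax":0,"ay":0,"az":0}])

```text
time: 14.32
position: [0.5418, 0.1702, 0.0077]
ee_rot: [0.695, 0.719, 0.0, 0.0]
ft_force: [-2.1, -0.4, 3.9]
finger_gap: 0.084
grasp_force: 60.2
```

>>> drive_tool(plan=[{"dx":0,"dy":0,"dz":0,"ax":0,"ay":0,"az":0},{"dx":0,"dy":0,"dz":0,"ax":0,"ay":0,"az":0},{"dx":0,"dy":0,"dz":0,"ax":0,"ay":0,"az":0},{"dx":0,"dy":0,"dz":-20,"ax":0,"ay":0,"az":0},{"dx":0,"dy":0,"dz":-50,"ax":0,"ay":0,"az":0},{"dx":0,"dy":0,"dz":-60,"ax":0,"ay":0,"az":0},{"dx":0,"dy":0,"dz":-60,"ax":0,"ay":0,"az":0},{"dx":0,"dy":0,"dz":-40,"ax":0,"ay":0,"az":0},{"dx":0,"dy":0,"dz":0,"ax":0,"ay":0,"az":0}], hand=30)

```text
time: 15.45
position: [0.5443, 0.1707, 0.2416]
ee_rot: [0.695, 0.719, 0.004, 0.002]
ft_force: [0.3, 0.6, -0.8]
finger_gap: 0.35
grasp_force: 0.0
```

```bash
python3 - <<'E'
from h import *
c=np.array([.543,.173]);h=c+.16*np.array([np.cos(.035),np.sin(.035)]); print(h)
to(h[0],h[1],.24,.035)
grab('wrist','w3')
im=cv2.imread('pics/w3.png'); cv2.imwrite('pics/w3b.png',cv2.resize(im,None,fx=1.25,fy=1.25))
E
```

```text
[0.70290201 0.17859886]
az -1.5708 shift [-158.7    2.3    3. ] tilt 0.52 t 15.45 pos [0.5443 0.1707 0.2416] F [ 0.3  0.6 -0.8] q6 0.19
```

View pics/w3b.png

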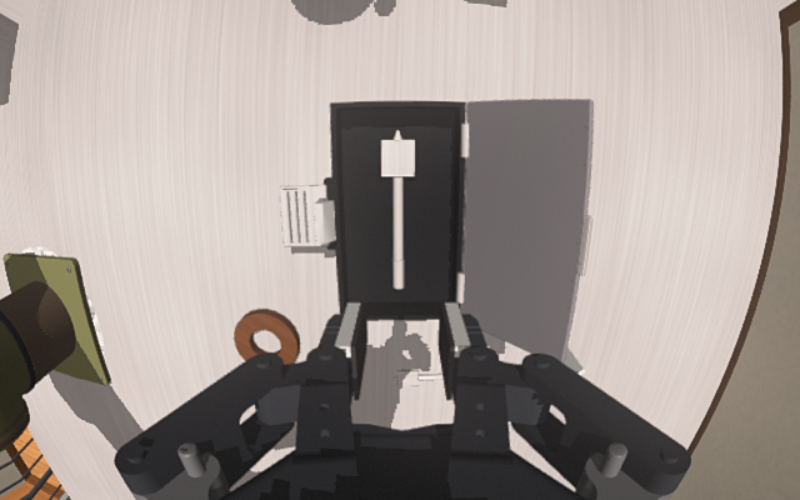

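The bit lies flat and centred in the tray, tip at (398,132) and tail at (399,288). Now I'll close the fingers, turn, and go behind the lid.

>>> drive_tool(plan=[{"dx":0,"dy":0,"dz":0,"ax":0,"ay":0,"az":0.1745},{"dx":0,"dy":0,"dz":0,"ax":0,"ay":0,"az":0.1745},{"dx":0,"dy":0,"dz":0,"ax":0,"ay":0,"az":0.1745},{"dx":0,"dy":0,"dz":0,"ax":0,"ay":0,"az":0.1745},{"dx":0,"dy":0,"dz":0,"ax":0,"ay":0,"az":0.1745},{"dx":0,"dy":0,"dz":0,"ax":0,"ay":0,"az":0.1745},{"dx":0,"dy":0,"dz":0,"ax":0,"ay":0,"az":0.1745},{"dx":0,"dy":0,"dz":0,"ax":0,"ay":0,"az":0.1745},{"dx":0,"dy":0,"dz":0,"ax":0,"ay":0,"az":0.1745},{"dx":55,"dy":-1,"dz":0,"ax":0,"ay":0,"az":0},{"dx":55,"dy":-1,"dz":0,"ax":0,"ay":0,"az":0},{"dx":55,"dy":0,"dz":0,"ax":0,"ay":0,"az":0}], hand=0)

```text
time: 17.0
position: [0.7069, 0.1779, 0.2344]
ee_rot: [1.0, 0.018, -0.002, 0.0]
ft_force: [0.8, -0.8, 1.1]
finger_gap: 0.0
grasp_force: 0.0
```

```bash
python3 - <<'E'
from h import *
lid('sc4')
to(.705,.1786,.115,.035)
E
```

```text
lid 280 [0.61584004 0.08003578 0.06034308] [0.68259717 0.26894353 0.13951837]
az -0.0009 shift [-10.1  -1.5 117.4] tilt 0.17 t 17.05 pos [0.7148 0.1775 0.2325] F [8.8 1.  1.1] q6 1.72
```

>>> drive_tool(plan=[{"dx":0,"dy":0,"dz":0,"ax":0,"ay":0,"az":0},{"dx":0,"dy":-1,"dz":40,"ax":0,"ay":0,"az":0},{"dx":0,"dy":0,"dz":40,"ax":0,"ay":0,"az":0},{"dx":0,"dy":0,"dz":37,"ax":0,"ay":0,"az":0},{"dx":0,"dy":0,"dz":0,"ax":0,"ay":0,"az":0},{"dx":0,"dy":0,"dz":0,"ax":0,"ay":0,"az":0}])

```text
time: 17.8
position: [0.7063, 0.1791, 0.1213]
ee_rot: [1.0, 0.018, 0.0, -0.0]
ft_force: [0.4, 1.6, -0.3]
finger_gap: 0.001
grasp_force: 0.0
```

```bash
python3 - <<'E'
from h import *
to(.705,.1786,.115,.035)
# plan arc, case frame: hinge x=60,z=40; contact corner at X-11
for th in [1.57,1.4,1.2,1.0,.8,.6,.4,.3,.2,.1,0]:
    x=60-85*np.cos(th)+6*np.sin(th)+11; z=40+85*np.sin(th)+6*np.cos(th)
    p=np.array([.543,.173])+x/1000*np.array([np.cos(.035),np.sin(.035)])
    print(th,round(x,1),round(z,1),p.round(4))
E
```

```text
az 0.0005 shift [-1.3  0.5  6.3] tilt 0.03 t 17.8 pos [0.7063 0.1791 0.1213] F [ 0.4  1.6 -0.3] q6 1.73
1.57 76.9 125.0 [0.6199 0.1757]
1.4 62.5 124.8 [0.6054 0.1752]
1.2 45.8 121.4 [0.5888 0.1746]
1.0 30.1 114.8 [0.5731 0.1741]
0.8 16.1 105.2 [0.5591 0.1736]
0.6 4.2 92.9 [0.5472 0.1731]
0.4 -5.0 78.6 [0.538  0.1728]
0.3 -8.4 70.9 [0.5346 0.1727]
0.2 -11.1 62.8 [0.5319 0.1726]
0.1 -13.0 54.5 [0.53   0.1725]
0 -14.0 46.0 [0.529  0.1725]
```

>>> drive_tool(plan=[{"dx":-15,"dy":0,"dz":0,"ax":0,"ay":0,"az":0},{"dx":-15,"dy":0,"dz":0,"ax":0,"ay":0,"az":0},{"dx":-15,"dy":0,"dz":0,"ax":0,"ay":0,"az":0},{"dx":-14,"dy":0,"dz":0,"ax":0,"ay":0,"az":0},{"dx":-14,"dy":0,"dz":0,"ax":0,"ay":0,"az":0},{"dx":-14,"dy":0,"dz":0,"ax":0,"ay":0,"az":0},{"dx":-14,"dy":0,"dz":0,"ax":0,"ay":0,"az":0},{"dx":0,"dy":0,"dz":0,"ax":0,"ay":0,"az":0}])

```text
time: 18.8
position: [0.604, 0.1753, 0.1201]
ee_rot: [1.0, 0.018, -0.001, 0.0]
ft_force: [0.3, 0.9, 0.8]
finger_gap: 0.0
grasp_force: 0.1
```

```bash
python3 - <<'E'
from h import *
to(.5888,.1746,.1214,.035)
lid('sc5')
E
```

```text
az 0.0007 shift [-15.2   0.2  -1.3] tilt 0.1 t 18.8 pos [0.604  0.1753 0.1201] F [0.3 0.9 0.8] q6 1.75
lid 1095 [0.58111639 0.08068253 0.06002734] [0.62238732 0.26999302 0.19964244]
```

>>> drive_tool(plan=[{"dx":-15,"dy":0,"dz":0,"ax":0,"ay":0,"az":0},{"dx":-16,"dy":0,"dz":5,"ax":0,"ay":0,"az":0},{"dx":-14,"dy":0,"dz":10,"ax":0,"ay":0,"az":0},{"dx":-12,"dy":0,"dz":12,"ax":0,"ay":0,"az":0},{"dx":-9,"dy":0,"dz":14,"ax":0,"ay":0,"az":0},{"dx":-3,"dy":0,"dz":8,"ax":0,"ay":0,"az":0},{"dx":0,"dy":0,"dz":0,"ax":0,"ay":0,"az":0}])

```text
time: 19.73
position: [0.5359, 0.1729, 0.0708]
ee_rot: [1.0, 0.018, -0.001, 0.0]
ft_force: [-0.2, 0.1, 0.9]
finger_gap: -0.0
grasp_force: 0.5
```

```bash
python3 - <<'E'
from h import *
to(.529,.1725,.046,.035)
grab('scene','sc6')
im=cv2.imread('pics/sc6.png')[110:230,220:380]
cv2.imwrite('pics/c6.png',cv2.resize(im,None,fx=5,fy=5,interpolation=cv2.INTER_CUBIC))
E
```

```text
az 0.0004 shift [-6.9  0.1 24.8] tilt 0.09 t 19.725 pos [0.5359 0.1729 0.0708] F [-0.2  0.1  0.9] q6 1.77
```

View pics/c6.png

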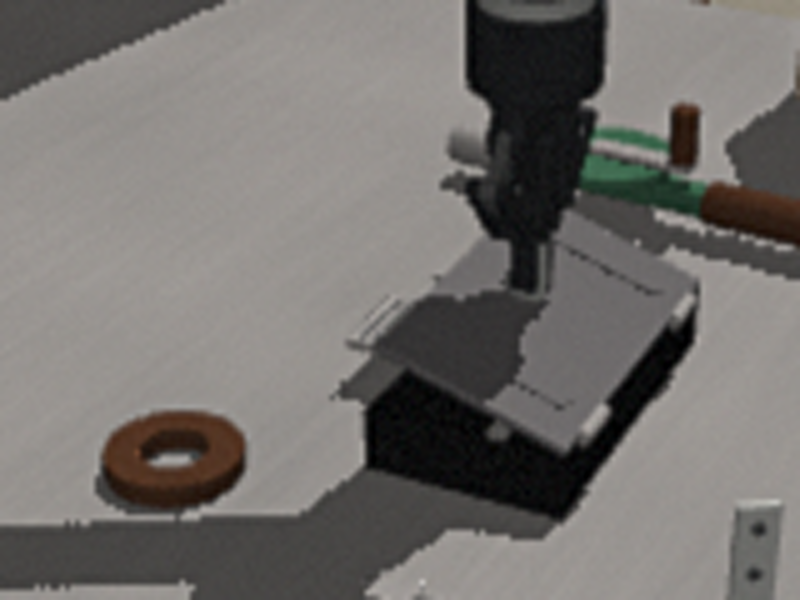

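The lid is nearly shut, with the fingers on it near (530,285). A small grey blob shows at (497,432) under the lid edge, so I'll locate it before pressing.

```bash
python3 - <<'E'
from h import *
q=np.load('pics/sc6.npz'); 
print(q['rgb'][192:200,314:326].mean(-1).astype(int))
for u,v in[(319,196),(318,196),(320,195),(319,193),(319,200),(325,198)]:
    print(u,v,pt('sc6',u,v).round(4))
E
```

```text
[[ 10  17  29  51  66  84 102 113 111 111 108 109]
 [  5   3   8  11  28  55  67  87 108 112 110 110]
 [ 17   6  11   7  25  68  59  58  71  91 112 112]
 [  4   6   9  25  68  77  76  61  50  66  75  97]
 [ 15   2  15  52  79  81  84  70  31  23  47  64]
 [  8  15  10  38  70  68  75  46   8   9  12  27]
 [  8  12   7  15  24  27  30  18   3   7   6   9]
 [ 18   9  13  10   5   6  17  14  10   7  14   1]]
319 196 [0.5468 0.1103 0.015 ]
318 196 [0.5451 0.1074 0.0161]
320 195 [0.5476 0.1148 0.016 ]
319 193 [0.5682 0.0684 0.0548]
319 200 [0.5689 0.0671 0.0335]
325 198 [0.5606 0.1206 0.0064]
```

The blob is the bit's shank seen through the gap (z about 15 mm, inside the tray), so it is clear. Now I'll press the lid shut.

>>> drive_tool(plan=[{"dx":-3,"dy":0,"dz":8,"ax":0,"ay":0,"az":0},{"dx":-2,"dy":0,"dz":8,"ax":0,"ay":0,"az":0},{"dx":-1,"dy":0,"dz":4,"ax":0,"ay":0,"az":0},{"dx":0,"dy":0,"dz":2,"ax":0,"ay":0,"az":0},{"dx":0,"dy":0,"dz":2,"ax":0,"ay":0,"az":0},{"dx":0,"dy":0,"dz":1,"ax":0,"ay":0,"az":0},{"dx":0,"dy":0,"dz":0,"ax":0,"ay":0,"az":0}])

```text
time: 20.65
position: [0.5302, 0.1727, 0.046]
ee_rot: [1.0, 0.018, -0.001, 0.0]
ft_force: [0.8, -0.3, 2.9]
finger_gap: -0.001
grasp_force: 0.7
```

>>> drive_tool(plan=[{"dx":0,"dy":0,"dz":0.8,"ax":0,"ay":0,"az":0},{"dx":0,"dy":0,"dz":0.7,"ax":0,"ay":0,"az":0},{"dx":0,"dy":0,"dz":0,"ax":0,"ay":0,"az":0},{"dx":0,"dy":0,"dz":0,"ax":0,"ay":0,"az":0}])

```text
time: 21.15
position: [0.5302, 0.1727, 0.0453]
ee_rot: [1.0, 0.018, -0.0, 0.0]
ft_force: [-1.5, -0.3, 5.5]
finger_gap: -0.006
grasp_force: 3.1
```

>>> drive_tool(plan=[{"dx":0,"dy":0,"dz":0.7,"ax":0,"ay":0,"az":0},{"dx":0,"dy":0,"dz":0.7,"ax":0,"ay":0,"az":0},{"dx":0,"dy":0,"dz":0,"ax":0,"ay":0,"az":0},{"dx":0,"dy":0,"dz":0,"ax":0,"ay":0,"az":0}])

```text
time: 21.65
position: [0.5302, 0.1727, 0.0451]
ee_rot: [1.0, 0.018, 0.0, -0.0]
ft_force: [-4.4, -1.6, 15.6]
finger_gap: 0.004
grasp_force: 7.7
```

Bottomed out at 15 N. I'll lift away slowly, then check that the lid stays shut.

>>> drive_tool(plan=[{"dx":0,"dy":0,"dz":-3,"ax":0,"ay":0,"az":0},{"dx":0,"dy":0,"dz":-10,"ax":0,"ay":0,"az":0},{"dx":0,"dy":0,"dz":-40,"ax":0,"ay":0,"az":0},{"dx":0,"dy":0,"dz":-60,"ax":0,"ay":0,"az":0},{"dx":0,"dy":0,"dz":-60,"ax":0,"ay":0,"az":0},{"dx":0,"dy":40,"dz":-30,"ax":0,"ay":0,"az":0},{"dx":0,"dy":50,"dz":0,"ax":0,"ay":0,"az":0},{"dx":0,"dy":50,"dz":0,"ax":0,"ay":0,"az":0},{"dx":0,"dy":50,"dz":0,"ax":0,"ay":0,"az":0},{"dx":0,"dy":0,"dz":0,"ax":0,"ay":0,"az":0},{"dx":0,"dy":0,"dz":0,"ax":0,"ay":0,"az":0}])

```text
time: 23.02
position: [0.5371, -0.017, 0.2463]
ee_rot: [1.0, 0.017, -0.0, -0.0]
ft_force: [-0.3, 0.2, 0.3]
finger_gap: -0.004
grasp_force: 0.0
```

```bash
python3 - <<'E'
from h import *
lid('sc7'); to(.5,0,.2)
im=cv2.imread('pics/sc7.png')
cv2.imwrite('pics/c7.png',im)
E
```

```text
lid 0  
az 0 shift [-36.5 -17.7  46.4] tilt 0.05 t 23.075 pos [ 0.5371 -0.0164  0.2463] F [-0.1 -1.   0.1] q6 1.43
```

View pics/c7.png

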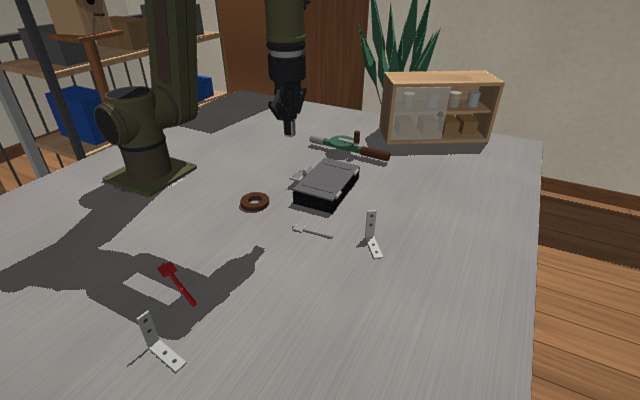

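The case is shut at (327,184), the larger chrome bit is gone from the table, and the ring, brackets, drill and other bits are where they were. The robot is touching nothing.

```bash
python3 -c "
from station import job_done
print(job_done())"
```

```text
the job is handed in; nothing more can be done
None
```

The larger chrome bit is in the case, the lid is shut and stayed closed after I let go, nothing else was moved, and the job was handed in at about 23 s; no verdict came back.

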